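Load the jam-jar tray and hold its spring gate open

TASK

Stand the three stray jam jars upright in the packing tray, each in the row of its own size (both small ones in the narrow row, the large one in the wide row), with the tray's gate left shut meanwhile. Then pull the gate's spring-loaded red handle out until it stands over the green line and keep holding it there for the helper who will slide the jars out: the job finishes while you are still holding it. Leave the jars already in the tray and everything else where they are.

Things in the scene. Friction and masses are not known exactly. Their poses are not given: they have to be found in the camera images.
- small_a_mid (a point): first stray small jam jar, an upright cylinder 40 mm in diameter and 56 mm tall (dark red with paper label, brass-coloured lid on top), about 90 g, standing loose on the table; the point is its centre, 28 mm above its foot; its z axis points up through the lid
- small_b_mid (a point): second stray small jam jar, an upright cylinder 40 mm in diameter and 56 mm tall (dark red with paper label, brass-coloured lid on top), about 90 g, standing loose on the table; the point is its centre, 28 mm above its foot; its z axis points up through the lid; the same as the first
- large_mid (a point): stray large jam jar, same look as the small ones but 52 mm in diameter and 70 mm tall, about 180 g, standing loose on the table; the point is its centre, 35 mm above its foot; its z axis points up through the lid
- tray: fixed tray, teal floor 160 mm (its x) by 240 mm (its y), 8 mm thick; wooden battens stand 14 mm over the floor. Origin: centre of its underside. Rows run along its y: the narrow one on its -x side (nearer the robot), the wide one on its +x side, a 40 mm wide batten between. The +y end is closed by a batten; past the -y end, 19 mm beyond the floor, runs the spring gate
- narrow_row (a point): middle of the narrow row for small jars: 48 mm wide, 234 mm long along the y axis of this point (from y = -120 mm at the gate's end to +114 mm); the point lies on the row's floor, 8 mm above the table. The axes are the tray's
- wide_row (a point): middle of the wide row for large jars: 60 mm wide, 234 mm long along the y axis of this point (from y = -120 mm at the gate's end to +114 mm); the point lies on the row's floor, 8 mm above the table. The axes are the tray's
- row_small_mid (a point): bystander: a small jar already standing in the narrow row, at its closed +y end, same sizes as the stray small jars; the point is its centre
- row_large_mid (a point): bystander: a large jar already standing in the wide row, at its closed +y end, same sizes as the stray large jar; the point is its centre
- gate (a joint): how far the spring gate is pulled out, m: 0 shut (two upright aluminium tongues, 30 mm wide and 46 mm high, stand across the ends of the rows), grows as the handle is pulled along the tray's -x axis (towards the robot), stops at 0.085. The handle is over the green line at 0.050. A spring always pulls it shut: about 4 N at 0, about 10 N at 0.050 (120 N/m)
- handle_grip (a point): the gate's red handle, an upright round post 18 mm in diameter, from 8 to 74 mm above the table, that moves with the gate; the point is on its axis, 50 mm above the table. Shut, the post's axis is 45 mm outside the tray's -x side. Its x axis is the tray's x axis: pull towards -x
- mark (a point): middle of the green line (6 mm wide, 44 mm long, across the white guide strip under the handle), 3 mm above the table; the handle's axis is to stand straight above it. The axes are the tray's
- tumbler: bystander: drinking glass, 72 mm wide, 95 mm high, origin under its centre
- mug: bystander: blue mug, 80 mm wide, 90 mm high, origin under its centre
- giftbox: bystander: black gift box, 70 x 160 x 50 mm, origin under its centre
- spoon: bystander: wooden spoon lying flat, 200 mm long
- wine: bystander: green wine bottle, 74 mm wide, 290 mm high, origin under its centre
Mind the look-alikes: they are no part of the job. What is shaped like the part that bears small_b_mid but blue or purple is not meant.

How it is judged:
By the outcome, as a careful person would: the job done as asked, in the order asked, and still so for the second after the job is handed in, while the arm keeps its last pose, push and grip.
It also fails if it takes over 72 s, if anything falls off the work surface, if the arm or the gripper's body presses on something with over 40 N, if the wrist force passes 120 N, or if a joint passes its speed limit or range.

ROBOT

A 6-joint arm with a two-finger parallel gripper is mounted at the origin on the work surface. World frame = base frame: x ahead of the robot, y to its left, z up, the work surface at z = 0. Lengths are in m, angles in rad, forces in N, time in s.
With the tool pointing down it reaches from about 0.3 to 0.875 m from the base axis. Payload 4.2 kg.
Tool frame: the origin (TCP) lies midway between the tips of the shut fingers; the grasp point (between the pads) lies 19 mm behind it; z points along the fingers, y is the line along which they close (so a half turn about z gives the same grasp; the last joint's range is limited). The gripper opens to 85 mm and grips with 20 to 120 N. Pads are 22 mm wide; open, the fingers measure 114 mm over their backs; the gripper's body (76 mm by 85 mm) begins 54 mm behind the grasp point. The pads swing forward as they close: fully open they stand 13 mm farther back than shut.
Start: joints at [1.089, 0.32, 1.565, -0, 1.257, -0.02], TCP at [0.256, 0.515, 0.231] pointing down, gripper open.
Joint ranges: [-3.11, 3.11], [-0.84, 2.01], [0.21, 2.61], [-1.34, 4.49], [0.05, 2.63], [-2.56, 2.56]. Speed limits (rad/s): [2.57, 2.57, 3.14, 3.14, 3.14, 3.14].

INTERFACE

Orientations are given as a 3x3 rotation matrix whose columns are the frame's x, y, z axes.
In Python, from plant import arm gives the robot as it stands.
- The arm moves only by the shell command python3 -m handwheel 'ROWS'. ROWS is JSON, one flat list of numbers, 5 for each row, row after row: the shift along the tool's x, y, z each as a share of 0.5 m, from -1 to 1, then the turn about the tool's z as a share of 2 rad, from -1 to 1, then the opening, from 0 (shut) to 1 (fully open). In form: [x, y, z, roll, grip, x, y, z, roll, grip, ...]. A call has 1 to 12 rows; each row is the pose to reach, as a shift and turn from the pose commanded when the call began, along the tool's axes at that moment; what a row does not reach only later rows make up. A row lasts 1/10 s, in which the tool goes at most 50 mm and 8.59 degrees, less where a joint would pass 70% of its speed; a pose out of reach is approached as far as the arm can. A call with a number of a shift or a turn outside -1 to 1 is refused whole. A call with a gripper value outside its range is refused whole. The fingers move at their own pace and stop on an object; the grip force is fixed at half the most. Time passes only in rows, so rows that repeat a pose let the fingers close. It gives the time, the measured TCP pose, the force, the opening and the grip force at its end, in the units of the state.
- arm.get_state(): the state, without advancing time (a new reading comes with each control period).
- arm.snapshot(name): name is "scene" or "top"; returns a dict with "img" (400x640x3 uint8, blue, green, red), "z_map" (400x640 float32, m along the optical axis (not along the pixel's ray), 0 where there is no reading), "fx", "fy", "cx", "cy" (pixels), "k1" (the pictures are not rectified: a ray, as slopes to the right and down, at radius r is drawn at 1 + k1 r^2 times it, then the intrinsics apply), "rvec" (rotation vector, rad) and "tvec" (3), from world to camera coordinates, as OpenCV has them. Camera axes: x right, y down, z forward; pixel columns grow to the right and rows downward; lengths in m; the calibration is good to about 2 mm. A picture is of the moment at which its call begins.
- arm.finish_job(): hands the job in; it is judged then, once.
Trained networks look in the newest picture that a camera, given by its name, has taken for a name from the list of things; names that differ only in an ending like _2 or _b are one class to them, and where a whole thing is asked for, a point or a joint stands for the part that bears it (a point fixed in the world has none). Each returns a list of dicts, best first, with "conf" (0 to 1); they miss things now and then, are a little off and sometimes report something else, mostly with a low value. They report only what shows in the picture. A call takes as long as a camera call. They do not tell look-alikes from the thing itself.
- arm.spot_in(target, camera): "extent" ([left, top, width, height] in pixels, round what is visible of it).
- arm.outline_of(target, camera): "mask" (400x640 bool, what is visible of it) and "extent" ([left, top, width, height] in pixels, round what is visible of it).
The state is a dict: "time_s": time; "joint_pos": joint angles; "dq": joint speeds; "effort": joint torques, N m; "position": TCP position; "orientation": TCP orientation; "force": force on the tool from outside, world axes, zero at the start; "moment": the same for the moment, N m; "width": opening from 0.0 (shut) to 1.0 (fully open); "gripper_force": force on a finger pad.
Only numpy, scipy, OpenCV 4.12 (cv2) and the standard library are available. Lean on these libraries where they do the work, as an engineer would, in place of code of your own. Each camera call takes 0.05 s, during which the arm holds its last target. There are 200 camera calls.

## Working session

There is one attempt and no reset: what is moved stays moved. The work goes in short steps, Python scripts to look and compute and a shell command to move; the robot and the scene stay as the last step left them, time stands still between calls to the robot, and variables do not carry over. Pictures are saved under pics/ and viewed, at most 10 in all, crops included, and the job is handed in when it is done.

```bash
ls; mkdir -p pics
cat > h.py <<'E'
import numpy as np, cv2
from plant import arm
def snap(n): return arm.snapshot(n)
def save(s,f,box=None,k=1):
    im=np.asarray(s["img"])
    if box: l,t,w,h=box; im=im[t:t+h,l:l+w]
    cv2.imwrite(f,cv2.resize(im,None,fx=k,fy=k,interpolation=cv2.INTER_CUBIC))
def cloud(s):
    # world coords for each pixel
    K=np.array([[s["fx"],0,s["cx"]],[0,s["fy"],s["cy"]],[0,0,1.]]);D=np.array([s["k1"],0,0,0,0.])
    h,w=s["z_map"].shape
    u,v=np.meshgrid(np.arange(w),np.arange(h))
    p=cv2.undistortPoints(np.stack([u,v],-1).reshape(-1,1,2).astype(float),K,D).reshape(h,w,2)
    z=s["z_map"].astype(float)
    c=np.dstack([p[...,0]*z,p[...,1]*z,z])
    R=cv2.Rodrigues(np.array(s["rvec"],float))[0]
    W=(c-np.array(s["tvec"]).ravel())@R
    W[z==0]=np.nan
    return W
E
python3 - <<'E'
from h import *
for n in("top","scene"):
    s=snap(n); save(s,f"pics/{n}0.png"); np.savez(f"{n}0.npz",**s)
    for t in("small_a_mid","large_mid","tray","handle_grip","gate"):
        print(n,t,[(np.round(d["extent"]).astype(int).tolist(),round(d["conf"],2)) for d in arm.spot_in(t,n)])
E
```

```text
pics
top small_a_mid [([368, 184, 9, 13], 0.5)]
top large_mid [([345, 229, 16, 12], 0.75), ([227, 161, 18, 18], 0.7), ([221, 240, 25, 39], 0.63)]
top tray [([224, 138, 101, 91], 0.94), ([396, 219, 15, 11], 0.29)]
top handle_grip [([296, 151, 20, 49], 0.48)]
top gate [([346, 226, 15, 16], 0.7), ([296, 150, 18, 50], 0.48)]
scene small_a_mid [([267, 224, 14, 25], 0.71)]
scene large_mid [([256, 173, 20, 31], 0.82), ([324, 187, 60, 50], 0.69)]
scene tray [([325, 185, 54, 52], 0.69), ([296, 162, 137, 86], 0.57)]
scene handle_grip [([323, 185, 61, 51], 0.69), ([297, 161, 137, 85], 0.58)]
scene gate [([325, 186, 56, 49], 0.84)]
```

View pics/top0.png

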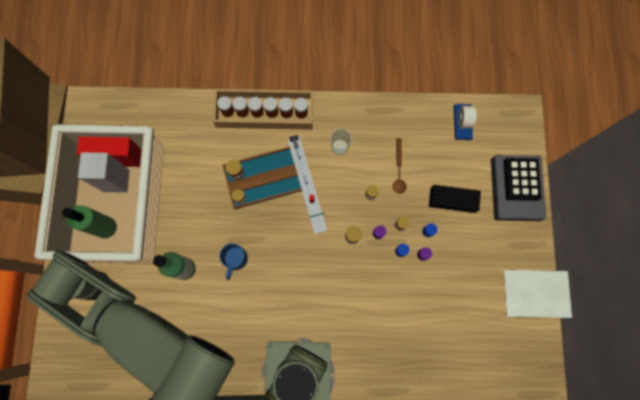

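View pics/scene0.png

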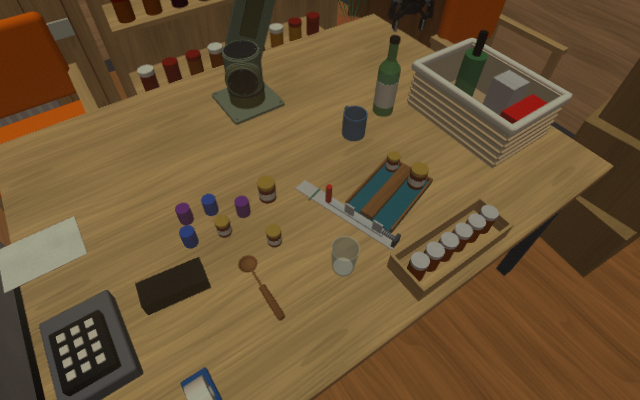

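The top view shows brass-lidded candidates: small (372,191) and (402,223), large (354,234). Look-alikes are purple (380,231) and (425,254), and blue (403,250) and (430,229). The jars already in the tray are at (234,167) and (238,195), and the red handle is at (312,198). Next I'll take a close crop and measurements.

Run:
```python
from h import *
T=dict(np.load("top0.npz")); S=dict(np.load("scene0.npz"))
a=cv2.resize(T["img"][125:275,210:450],None,fx=3.3,fy=3.3,interpolation=cv2.INTER_CUBIC)
cv2.imwrite("pics/crop.png",a)
for nm,s in(("top",T),("scene",S)):
    W=cloud(s); hsv=cv2.cvtColor(s["img"],cv2.COLOR_BGR2HSV); 
    print(nm,s["fx"],s["tvec"].ravel(),"table z",np.nanmedian(W[...,2][(W[...,2]>-.02)&(W[...,2]<.02)]))
    H,Sa,V=cv2.split(hsv)
    if nm=="top":
        for u,v in((372,191),(402,223),(354,234),(234,167),(238,195),(312,198),(380,231)):
            print((u,v),hsv[v,u],W[v,u].round(4))
            w=W[v-14:v+15,u-14:u+15].reshape(-1,3); zz=w[:,2]; top=np.nanmax(w[:,2]); m=zz>top-.012
            print("  top",round(top,4),m.sum(),w[m].mean(0).round(4),"mid",((np.nanmax(w[m],0)+np.nanmin(w[m],0))/2).round(4),(np.nanmax(w[m],0)-np.nanmin(w[m],0)).round(3))
    # teal, red, green
    teal=(H>85)&(H<105)&(Sa>90)&(V>50)&(W[...,2]<.03)&(W[...,2]>-.01)
    red=((H<6)|(H>174))&(Sa>150)&(W[...,2]>0.0)&(W[...,2]<.09)
    green=(H>45)&(H<80)&(Sa>70)&(W[...,2]<.02)
    for n,m in(("teal",teal),("red",red),("green",green)):
        k,l,st,c=cv2.connectedComponentsWithStats(m.astype(np.uint8))
        for i in range(1,k):
            if st[i,4]>=6:
                p=W[l==i]; p=p[~np.isnan(p[:,0])]
                if len(p)==0 or p[:,0].min()<.2 or p[:,0].max()>1 : continue
                r=cv2.minAreaRect((p[:,:2]*1000).astype(np.float32))
                print(n,st[i].tolist(),"med",np.median(p,0).round(4),"rect",np.round(r[0],1),np.round(r[1],1),round(r[2],1))
```

```text
top 501.21831346525914 [-0.06094476  0.55665383  1.59235495] table z 8.555029667653534e-05
(372, 191) [ 22 164 152] [ 0.5935 -0.2355  0.049 ]
  top 0.0641 88 [ 0.5941 -0.2356  0.0567] mid [ 0.5941 -0.2361  0.0582] [0.038 0.037 0.012]
(402, 223) [ 22 164 152] [ 0.4865 -0.3327  0.0534]
  top 0.068 57 [ 0.4897 -0.3333  0.0589] mid [ 0.49   -0.3337  0.062 ] [0.037 0.036 0.012]
(354, 234) [ 22 162 151] [ 0.4449 -0.1742  0.0682]
  top 0.0814 101 [ 0.4463 -0.1737  0.0724] mid [ 0.4463 -0.1724  0.0754] [0.049 0.049 0.012]
(234, 167) [ 22 167 148] [0.658  0.2229 0.0823]
  top 0.087 122 [0.6613 0.2264 0.0792] mid [0.6625 0.2253 0.081 ] [0.05  0.049 0.012]
(238, 195) [ 22 163 150] [0.5687 0.2084 0.0601]
  top 0.0737 78 [0.5697 0.2092 0.0658] mid [0.5695 0.2088 0.0678] [0.038 0.037 0.012]
(312, 198) [  1 218 171] [ 0.5585 -0.0361  0.0815]
  top 0.0815 21 [ 0.5649 -0.0343  0.0736] mid [ 0.5649 -0.0343  0.0756] [0.018 0.016 0.012]
(380, 231) [141 167 122] [ 0.459  -0.2607  0.0509]
  top 0.0655 78 [ 0.4596 -0.2603  0.0578] mid [ 0.4597 -0.2595  0.0595] [0.037 0.039 0.012]
teal [242, 150, 51, 27, 73
[... 370 characters left out ...]
 [ 0.5606 -0.0329  0.0711] rect [563.1 -34.4] [14.7  9.9] 0.7
scene 387.7848929877298 [-0.25320436 -0.34632741  1.46055463] table z 0.0008826254209905583
teal [349, 166, 44, 47, 614] med [0.6016 0.0978 0.009 ] rect [599.5 104.6] [ 42.6 203.9] 18.3
teal [373, 181, 48, 50, 864] med [0.6932 0.1195 0.0089] rect [691.  127.3] [ 56.1 192.2] 18.1
teal [424, 181, 3, 5, 6] med [0.6784 0.2548 0.0084] rect [677.2 256.9] [ 2.6 18.5] 26.3
red [327, 185, 5, 6, 22] med [ 0.5679 -0.035   0.0735] rect [569.1 -35.6] [11.5 16.5] 53.9
red [328, 191, 3, 6, 7] med [ 0.5724 -0.0374  0.0501] rect [572.5 -36.7] [6.3 1.6] 76.9
green [312, 190, 7, 7, 7] med [ 0.5178 -0.0475  0.0047] rect [518.4 -48. ] [ 0.9 29.1] 18.6
```

View pics/crop.png

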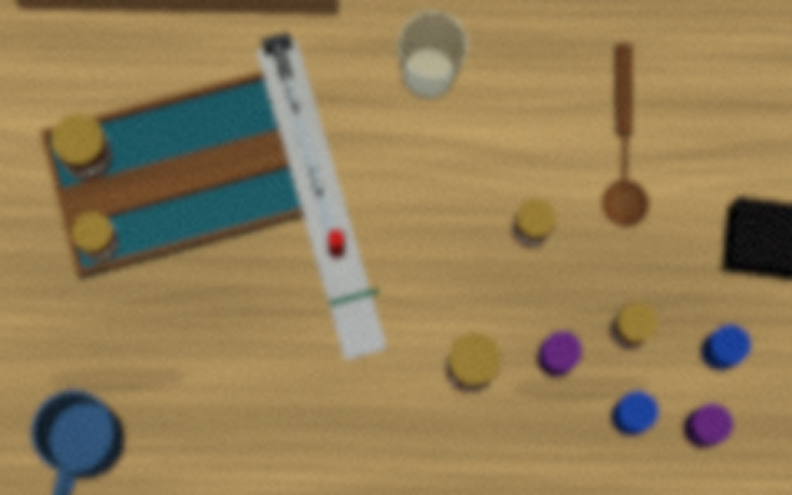

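The crop confirms the choice: three brass lids with paper labels, and the four look-alikes are blue or purple. Next I'll refine the tray pose and read the tool orientation.

```bash
cat >> h.py <<'E'
def ray_plane(s,u,v,z):
    K=np.array([[s["fx"],0,s["cx"]],[0,s["fy"],s["cy"]],[0,0,1.]]);D=np.array([s["k1"],0,0,0,0.])
    p=cv2.undistortPoints(np.array([u,v],float).T.reshape(-1,1,2).copy(),K,D).reshape(-1,2)
    R=cv2.Rodrigues(np.array(s["rvec"],float))[0]; c=-R.T@np.array(s["tvec"]).ravel()
    d=np.c_[p,np.ones(len(p))]@R
    return c+d*((z-c[2])/d[:,2])[:,None]
E
python3 - <<'E'
from h import *
from scipy.optimize import minimize
st=arm.get_state(); print(np.round(st["orientation"],3).tolist(),np.round(st["position"],4),st["width"])
C={n:dict(np.load(n+"0.npz")) for n in("top","scene")}
# teal pixel sets on floor plane z=.008; maximise fit of model (row rects) : pixel-level IoU-type cost over each camera
def proj(s,P): return cv2.projectPoints(P,np.array(s["rvec"],float),np.array(s["tvec"],float),np.array([[s["fx"],0,s["cx"]],[0,s["fy"],s["cy"]],[0,0,1.]]),np.array([s["k1"],0,0,0,0.]))[0].reshape(-1,2)
for use in(("top",),("scene",),("top","scene")):
    def cost(q):
        x,y,t=q; c,sn=np.cos(t),np.sin(t); r=0
        for n in use:
            s=C[n]; H,S,V=cv2.split(cv2.cvtColor(s["img"],cv2.COLOR_BGR2HSV))
            teal=((H>85)&(H<105)&(S>90)&(V>50))
            def poly(x0,x1,y0,y1,z):
                P=np.array([[x0,y0,z],[x1,y0,z],[x1,y1,z],[x0,y1,z]],float)
                W=np.c_[x+c*P[:,0]-sn*P[:,1],y+sn*P[:,0]+c*P[:,1],P[:,2]]
                return np.round(proj(s,W)*16).astype(np.int32)
            m=np.zeros(teal.shape,np.float32)
            k=4; m=np.zeros((1600,2560),np.uint8)
            f=lambda p,v: cv2.fillConvexPoly(m,p*k,v,shift=4)
            f(poly(-74,-26,-120,68,.008)*1 if 0 else poly(-.074,-.026,-.118,.066,.008),255)
            f(poly(.014,.074,-.118,.054,.008),255)
            for a,b in((-.08,-.074),(-.026,.014),(.074,.08)):
                f(poly(a,b,-.12,.12,.022),0)
            for a,b in((-.08,-.074),(-.026,.014),(.074,.08)):  # batten sides
                for e in(a,b):
                    P=np.array([[e,-.12,.008],[e,.12,.008],[e,.12,.022],[e,-.12,.022]])
                    W=np.c_[x+c*P[:,0]-sn*P[:,1],y+sn*P[:,0]+c*P[:,1],P[:,2]]
                    f(np.round(proj(s,W)*16).astype(np.int32),0)
            m=cv2.resize(m,(640,400),interpolation=cv2.INTER_AREA)/255.
            # ignore ends: region of interest y in -.1...04
            roi=np.zeros((400,640),np.uint8); cv2.fillConvexPoly(roi,poly(-.1,.1,-.1,.04,.008),1,shift=4)
            # ROI moves w/ pose, fine; x-edges and yaw are what is fitted
            r+=(np.abs(m-teal)*roi).sum()
        return r+ (0 if -0.1<0 else 0)
    r=minimize(cost,[.653,.11,.287],method="Nelder-Mead",options=dict(initial_simplex=[[.653,.11,.287],[.66,.11,.287],[.653,.12,.287],[.653,.11,.25]],xatol=1e-5,fatol=.01))
    print(use,r.x.round(4),np.degrees(r.x[2]).round(2),r.fun)
q=r.x;c,sn=np.cos(q[2]),np.sin(q[2])
R=np.array([[c,-sn],[sn,c]])
for n,p in dict(rl=(.6625,.2253),rs=(.5697,.209),handle=(.5649,-.0343),mark=(.518,-.048)).items(): print(n,(R.T@(np.array(p)-q[:2])*1000).round(1))
E
```

```text
[[-0.895, 0.446, 0.0], [0.446, 0.895, 0.0], [0.0, 0.0, -1.0]] [0.2562 0.5148 0.2314] 0.9998141120828731
('top',) [0.6458 0.127  0.2983] 17.09 54.47843137254902
('scene',) [0.6469 0.1323 0.2928] 16.78 56.352941176470594
('top', 'scene') [0.645  0.1335 0.2983] 17.09 145.30980392156863
rl [43.7 82.6]
rs [-49.8  94.3]
handle [-125.8 -136.9]
mark [-174.7 -136.2]
```

```bash
cat >> h.py <<'E'
Q=np.array([.645,.1335]);TH=.2975
RT=np.array([[np.cos(TH),-np.sin(TH)],[np.sin(TH),np.cos(TH)]])
def tw(x,y): return Q+RT@np.array([x,y])
def go(*pts):
    """pts: world xyz; print shares from present pose"""
    st=arm.get_state(); R=np.array(st["orientation"]);p=np.array(st["position"])
    print("at",p.round(4),"F",np.round(st["force"],1),"w",round(st["width"],3),"t",st["time_s"])
    for q in pts: print(np.round(q,4),"->",(R.T@(np.array(q)-p)/.5).round(4))
E
python3 - <<'E'
from h import *
T=dict(np.load("top0.npz"));W=cloud(T)
w=W[240:285,145:200].reshape(-1,3)
w=w[(w[:,2]>.03)]; print("bottle",w.min(0).round(3),w.max(0).round(3)); t=w[w[:,2]>.2]; print(len(t), t.mean(0) if len(t) else "")
print("slots",tw(-.05,.02),tw(-.05,-.05),tw(.044,0))
go((.256,.515,.36),(.40,.20,.36),(.594,-.236,.2))
E
```

```text
bottle [0.293 0.342 0.03 ] [0.417 0.5   0.296]
282 [0.32806066 0.37509328 0.24950808]
slots [0.59133377 0.1379649 ] [0.61185293 0.07103984] [0.68706718 0.14639776]
at [0.2562 0.5148 0.2314] F [-0.8  0.4  0.4] w 1.0 t 0.6
[0.256 0.515 0.36 ] -> [ 0.0006  0.0003 -0.2573]
[0.4  0.2  0.36] -> [-0.5379 -0.4354 -0.2573]
[ 0.594 -0.236  0.2  ] -> [-1.2738 -1.0433  0.0626]
```

```bash
python3 -m handwheel '[0,0,-0.27,0,0.7, 0,0,-0.27,0,0.7, 0,0,-0.27,0,0.7, -0.54,-0.435,-0.27,0,0.7, -0.54,-0.435,-0.27,0,0.7, -0.54,-0.435,-0.27,0,0.7, -0.54,-0.435,-0.27,0,0.7, -0.54,-0.435,-0.27,0,0.7, -0.54,-0.435,-0.27,0,0.7, -0.54,-0.435,-0.27,0,0.7, -0.54,-0.435,-0.27,0,0.7]'
python3 - <<'E'
from h import *
go((.594,-.236,.15),(.594,-.236,.02))
E
```

```text
time_s: 1.7
position: [0.4026, 0.1953, 0.3666]
orientation: [[-0.892, 0.452, 0.002], [0.452, 0.892, -0.002], [-0.002, -0.001, -1.0]]
force: [-0.7, 1.0, 0.4]
width: 0.699
gripper_force: 0.0
at [0.4026 0.1953 0.3666] F [-0.7  1.   0.4] w 0.699 t 1.7
[ 0.594 -0.236  0.15 ] -> [-0.7306 -0.5958  0.4354]
[ 0.594 -0.236  0.02 ] -> [-0.73   -0.5955  0.6954]
```

```bash
python3 -m handwheel '[-0.73,-0.596,0.3,0,0.7, -0.73,-0.596,0.3,0,0.7, -0.73,-0.596,0.3,0,0.7, -0.73,-0.596,0.3,0,0.7, -0.73,-0.596,0.3,0,0.7, -0.73,-0.596,0.3,0,0.7, -0.73,-0.596,0.3,0,0.7, -0.73,-0.596,0.3,0,0.7, -0.73,-0.596,0.3,0,0.7, -0.73,-0.596,0.42,0,0.7, -0.73,-0.596,0.42,0,0.7, -0.73,-0.596,0.42,0,0.7]'
python3 - <<'E'
from h import *
go((.594,-.236,.15),(.594,-.236,.02))
E
```

```text
time_s: 2.9
position: [0.5933, -0.2298, 0.1507]
orientation: [[-0.894, 0.447, -0.009], [0.447, 0.894, 0.004], [0.01, -0.001, -1.0]]
force: [-0.7, 0.9, 0.3]
width: 0.698
gripper_force: 0.0
at [ 0.5933 -0.2298  0.1507] F [-0.7  0.9  0.3] w 0.698 t 2.9
[ 0.594 -0.236  0.15 ] -> [-0.0068 -0.0105  0.0014]
[ 0.594 -0.236  0.02 ] -> [-0.0093 -0.0103  0.2614]
```

```bash
python3 -m handwheel '[0,0,0,0,0.7, 0,0,0,0,0.7]'
python3 - <<'E'
from h import *
go((.594,-.236,.15),(.594,-.236,.02))
E
```

```text
time_s: 3.1
position: [0.596, -0.2288, 0.1583]
orientation: [[-0.896, 0.445, 0.003], [0.445, 0.896, -0.001], [-0.003, 0.001, -1.0]]
force: [0.2, 0.1, 1.5]
width: 0.704
gripper_force: 0.0
at [ 0.596  -0.2288  0.1583] F [0.2 0.1 1.5] w 0.704 t 3.1
[ 0.594 -0.236  0.15 ] -> [-0.0028 -0.0148  0.0167]
[ 0.594 -0.236  0.02 ] -> [-0.002  -0.015   0.2767]
```

```bash
python3 -m handwheel '[-0.003,-0.015,0.1,0,0.7, -0.003,-0.015,0.1,0,0.7, -0.003,-0.015,0.18,0,0.7, -0.003,-0.015,0.26,0,0.7, -0.003,-0.015,0.275,0,0.7, -0.003,-0.015,0.275,0,0.7, -0.003,-0.015,0.275,0,0.7]'
python3 - <<'E'
from h import *
go((.594,-.236,.02))
E
```

```text
time_s: 3.8
position: [0.5949, -0.2374, 0.0217]
orientation: [[-0.895, 0.445, 0.004], [0.445, 0.895, -0.002], [-0.005, 0.0, -1.0]]
force: [0.4, -0.4, 0.4]
width: 0.702
gripper_force: 0.0
at [ 0.5949 -0.2374  0.0217] F [ 0.4 -0.4  0.4] w 0.702 t 3.8
[ 0.594 -0.236  0.02 ] -> [0.0029 0.0017 0.0033]
```

```bash
python3 -m handwheel '[0,0,0,0,0.3, 0,0,0,0,0.3, 0,0,0,0,0.3, 0,0,0,0,0.3, 0,0,0,0,0.3, 0,0,0,0,0.3, 0,0,-0.1,0,0.3, 0,0,-0.2,0,0.3, 0,0,-0.3,0,0.3, 0,0,-0.3,0,0.3]'
python3 - <<'E'
from h import *
s=tw(-.05,.02)
go((*s,.17),(*s,.03))
E
```

```text
time_s: 4.8
position: [0.5971, -0.2388, 0.1783]
orientation: [[-0.895, 0.446, 0.016], [0.446, 0.895, -0.007], [-0.017, 0.001, -1.0]]
force: [1.1, -0.3, -0.7]
width: 0.45
gripper_force: 60.7
at [ 0.5971 -0.2388  0.1783] F [ 1.1 -0.3 -0.7] w 0.45 t 4.8
[0.5913 0.138  0.17  ] -> [0.3464 0.6694 0.0113]
[0.5913 0.138  0.03  ] -> [0.3513 0.6691 0.2913]
```

```bash
python3 -m handwheel '[0.35,0.669,0.0,0,0.3, 0.35,0.669,0.0,0,0.3, 0.35,0.669,0.0,0,0.3, 0.35,0.669,0.0,0,0.3, 0.35,0.669,0.0,0,0.3, 0.35,0.669,0.0,0,0.3, 0.35,0.669,0.0,0,0.3, 0.35,0.669,0.0,0,0.3, 0.35,0.669,0.0,0,0.3, 0.35,0.669,0.0,0,0.3, 0.35,0.669,0.0,0,0.3, 0.35,0.669,0.0,0,0.3]'
python3 - <<'E'
from h import *
s=tw(-.05,.02)
go((*s,.17),(*s,.03))
E
```

```text
time_s: 6.0
position: [0.5854, 0.139, 0.1688]
orientation: [[-0.894, 0.447, -0.0], [0.447, 0.894, -0.0], [-0.0, -0.0, -1.0]]
force: [-0.2, 0.3, -1.0]
width: 0.453
gripper_force: 60.9
at [0.5854 0.139  0.1688] F [-0.2  0.3 -1. ] w 0.453 t 6.0
[0.5913 0.138  0.17  ] -> [-0.0115  0.0034 -0.0024]
[0.5913 0.138  0.03  ] -> [-0.0115  0.0035  0.2776]
```

Lower to about z 0.06, then measure the held jar against the row.

```bash
python3 -m handwheel '[-0.011,0.004,0.09,0,0.3, -0.011,0.004,0.17,0,0.3, -0.011,0.004,0.21,0,0.3, -0.011,0.004,0.21,0,0.3, -0.011,0.004,0.21,0,0.3]'
python3 - <<'E'
from h import *
s=snap("scene"); save(s,"pics/s1.png",(300,120,160,130),5)
s2=tw(-.05,.02)
go((*s2,.06),(*s2,.03))
E
```

```text
time_s: 6.5
position: [0.5919, 0.139, 0.0644]
orientation: [[-0.895, 0.447, 0.001], [0.447, 0.895, 0.0], [-0.001, 0.0, -1.0]]
force: [1.0, -0.3, -1.0]
width: 0.457
gripper_force: 60.9
at [0.5925 0.1394 0.0653] F [ 0.7  0.4 -1.2] w 0.453 t 6.55
[0.5913 0.138  0.06  ] -> [ 0.0008 -0.0035  0.0105]
[0.5913 0.138  0.03  ] -> [ 0.0009 -0.0036  0.0705]
```

View pics/s1.png

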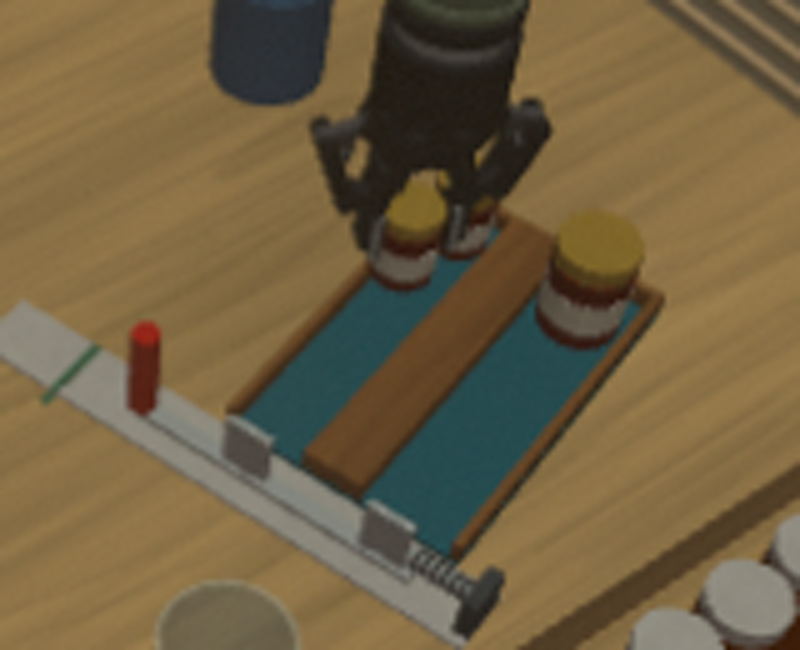

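The picture shows the jar held upright over the narrow row (crop pixel 405,250), with the gate shut. Lower and release.

```bash
python3 -m handwheel '[0.001,-0.003,0.03,0,0.3, 0.001,-0.003,0.05,0,0.3, 0.001,-0.003,0.06,0,0.3, 0.001,-0.003,0.066,0,0.3, 0.001,-0.003,0.068,0,0.3, 0.001,-0.003,0.068,0,0.3, 0.001,-0.003,0.068,0,0.3]'
```

```text
time_s: 7.25
position: [0.5904, 0.1387, 0.0302]
orientation: [[-0.895, 0.446, 0.001], [0.446, 0.895, 0.0], [-0.001, 0.001, -1.0]]
force: [0.9, -0.5, -1.3]
width: 0.456
gripper_force: 60.9
```

```bash
python3 -m handwheel '[0,0,0.003,0,0.3, 0,0,0.003,0,0.3]'; python3 -m handwheel '[0,0,0,0,0.58, 0,0,0,0,0.58, 0,0,0,0,0.58, 0,0,0,0,0.58, 0,0,-0.1,0,0.58, 0,0,-0.2,0,0.58, 0,0,-0.25,0,0.58]'
python3 - <<'E'
from h import *
go((.490,-.3335,.16),(.490,-.3335,.02))
E
```

```text
time_s: 7.45
position: [0.5905, 0.1388, 0.0296]
orientation: [[-0.895, 0.446, 0.001], [0.446, 0.895, 0.0], [-0.001, 0.001, -1.0]]
force: [-1.4, -0.4, 5.8]
width: 0.451
gripper_force: 61.6
time_s: 8.15
position: [0.5919, 0.139, 0.1576]
orientation: [[-0.895, 0.446, 0.006], [0.446, 0.895, 0.001], [-0.005, 0.004, -1.0]]
force: [0.9, 0.5, 0.6]
width: 0.578
gripper_force: 0.0
at [0.5919 0.139  0.1576] F [0.9 0.5 0.6] w 0.578 t 8.15
[ 0.49   -0.3335  0.16  ] -> [-0.2386 -0.9369 -0.0074]
[ 0.49   -0.3335  0.02  ] -> [-0.2371 -0.938   0.2726]
```

```bash
python3 -m handwheel '[-0.24,-0.937,0,0,0.7, -0.24,-0.937,0,0,0.7, -0.24,-0.937,0,0,0.7, -0.24,-0.937,0,0,0.7, -0.24,-0.937,0,0,0.7, -0.24,-0.937,0,0,0.7, -0.24,-0.937,0,0,0.7, -0.24,-0.937,0,0,0.7, -0.24,-0.937,0,0,0.7, -0.24,-0.937,0,0,0.7, -0.24,-0.937,0,0,0.7, -0.24,-0.937,0,0,0.7]'
python3 -m handwheel '[0,0,0,0,0.7, 0,0,0,0,0.7]'
python3 - <<'E'
from h import *
t=snap("top"); W=cloud(t)
for u,v in((238,195),(263,188),(402,223)):
    w=W[v-14:v+15,u-14:u+15].reshape(-1,3); w=w[(w[:,2]>.045)&(w[:,2]<.08)]
    if len(w): print((u,v),len(w),w.mean(0).round(4),((w.max(0)+w.min(0))/2).round(4),(RT.T@(w.mean(0)[:2]-Q)*1000).round(1))
go((.490,-.3335,.15),(.490,-.3335,.02))
E
```

```text
time_s: 9.35
position: [0.4883, -0.3346, 0.1529]
orientation: [[-0.894, 0.447, -0.0], [0.447, 0.894, 0.001], [0.001, 0.001, -1.0]]
force: [-0.6, 0.3, 0.4]
width: 0.7
gripper_force: 0.0
time_s: 9.55
position: [0.4891, -0.3329, 0.1533]
orientation: [[-0.896, 0.444, -0.0], [0.444, 0.896, 0.0], [0.0, 0.0, -1.0]]
force: [-0.0, 0.3, -0.1]
width: 0.696
gripper_force: 0.0
(238, 195) 126 [0.5685 0.2086 0.0627] [0.5704 0.2087 0.0618] [-51.1  94.2]
(263, 188) 121 [0.5878 0.1379 0.0621] [0.5872 0.1384 0.0603] [-53.4  21. ]
at [ 0.4892 -0.333   0.1533] F [ 0.6 -0.5 -0.4] w 0.695 t 9.6
[ 0.49   -0.3335  0.15  ] -> [-0.002  -0.0001  0.0067]
[ 0.49   -0.3335  0.02  ] -> [-2.000e-03 -2.000e-04  2.667e-01]
```

```bash
python3 -m handwheel '[-0.002,0,0.1,0,0.7, -0.002,0,0.2,0,0.7, -0.002,0,0.25,0,0.7, -0.002,0,0.267,0,0.7, -0.002,0,0.267,0,0.7, -0.002,0,0.267,0,0.7]'; python3 -m handwheel '[0,0,0,0,0.3, 0,0,0,0,0.3, 0,0,0,0,0.3, 0,0,0,0,0.3, 0,0,0,0,0.3, 0,0,0,0,0.3, 0,0,-0.1,0,0.3, 0,0,-0.2,0,0.3, 0,0,-0.28,0,0.3, 0,0,-0.28,0,0.3, 0,0,-0.28,0,0.3]'
python3 - <<'E'
from h import *
s=tw(-.048,-.05)
go((*s,.16),(*s,.03))
E
```

```text
time_s: 10.2
position: [0.491, -0.3351, 0.0213]
orientation: [[-0.896, 0.445, 0.003], [0.445, 0.896, -0.002], [-0.003, -0.0, -1.0]]
force: [1.0, 0.6, -0.5]
width: 0.699
gripper_force: 0.0
time_s: 11.3
position: [0.4898, -0.3349, 0.1611]
orientation: [[-0.895, 0.446, 0.002], [0.446, 0.895, -0.001], [-0.003, -0.0, -1.0]]
force: [0.3, -0.5, -1.2]
width: 0.449
gripper_force: 60.6
at [ 0.4898 -0.3349  0.1611] F [ 0.3 -0.5 -1.2] w 0.449 t 11.3
[0.6138 0.0716 0.16  ] -> [0.1403 0.8383 0.0015]
[0.6138 0.0716 0.03  ] -> [0.1409 0.8384 0.2615]
```

```bash
python3 -m handwheel '[0.14,0.838,0,0,0.3, 0.14,0.838,0,0,0.3, 0.14,0.838,0,0,0.3, 0.14,0.838,0,0,0.3, 0.14,0.838,0,0,0.3, 0.14,0.838,0,0,0.3, 0.14,0.838,0,0,0.3, 0.14,0.838,0,0,0.3, 0.14,0.838,0,0,0.3, 0.14,0.838,0,0,0.3, 0.14,0.838,0,0,0.3, 0.14,0.838,0,0,0.3]'
python3 -m handwheel '[0,0,0,0,0.3, 0,0,0,0,0.3]'
python3 - <<'E'
from h import *
s=tw(-.048,-.05)
go((*s,.06),(*s,.03))
E
```

```text
time_s: 12.5
position: [0.6127, 0.0704, 0.1587]
orientation: [[-0.895, 0.446, -0.003], [0.446, 0.895, -0.001], [0.002, -0.002, -1.0]]
force: [-0.6, -0.1, -1.1]
width: 0.456
gripper_force: 60.8
time_s: 12.7
position: [0.6134, 0.0704, 0.1598]
orientation: [[-0.895, 0.447, -0.0], [0.447, 0.895, -0.0], [0.0, -0.0, -1.0]]
force: [-0.1, 0.2, -1.3]
width: 0.453
gripper_force: 60.8
at [0.6134 0.0704 0.1598] F [-0.1  0.2 -1.3] w 0.453 t 12.7
[0.6138 0.0716 0.06  ] -> [0.0005 0.0026 0.1996]
[0.6138 0.0716 0.03  ] -> [0.0005 0.0026 0.2596]
```

```bash
python3 -m handwheel '[0.001,0.002,0.1,0,0.3, 0.001,0.002,0.2,0,0.3, 0.001,0.002,0.23,0,0.3, 0.001,0.002,0.25,0,0.3, 0.001,0.002,0.255,0,0.3, 0.001,0.002,0.259,0,0.3, 0.001,0.002,0.261,0,0.3, 0.001,0.002,0.261,0,0.3]'
```

```text
time_s: 13.5
position: [0.6144, 0.0728, 0.0304]
orientation: [[-0.895, 0.446, 0.002], [0.446, 0.895, 0.0], [-0.002, 0.001, -1.0]]
force: [-0.5, -0.1, -1.0]
width: 0.451
gripper_force: 60.7
```

```bash
python3 -m handwheel '[0,0,0.003,0,0.3, 0,0,0.003,0,0.3]'; python3 -m handwheel '[0,0,0,0,0.58, 0,0,0,0,0.58, 0,0,0,0,0.58, 0,0,0,0,0.58, 0,0,-0.1,0,0.58, 0,0,-0.2,0,0.58, 0,0,-0.28,0,0.58, 0,0,-0.28,0,0.58]'
python3 - <<'E'
from h import *
go((.4463,-.173,.17),(.4463,-.173,.025))
E
```

```text
time_s: 13.7
position: [0.6145, 0.0728, 0.0299]
orientation: [[-0.895, 0.445, 0.003], [0.445, 0.895, 0.0], [-0.002, 0.001, -1.0]]
force: [-1.9, -0.7, 7.4]
width: 0.45
gripper_force: 61.6
time_s: 14.5
position: [0.6174, 0.0731, 0.1746]
orientation: [[-0.895, 0.445, 0.013], [0.446, 0.895, 0.001], [-0.011, 0.007, -1.0]]
force: [1.2, -0.3, 0.6]
width: 0.582
gripper_force: 0.0
at [0.6174 0.0731 0.1746] F [ 1.2 -0.3  0.6] w 0.582 t 14.5
[ 0.4463 -0.173   0.17  ] -> [ 0.0871 -0.5931  0.004 ]
[ 0.4463 -0.173   0.025 ] -> [ 0.0904 -0.5952  0.2939]
```

```bash
python3 -m handwheel '[0.09,-0.593,0,0,0.85, 0.09,-0.593,0,0,0.85, 0.09,-0.593,0,0,0.85, 0.09,-0.593,0,0,0.85, 0.09,-0.593,0,0,0.85, 0.09,-0.593,0,0,0.85, 0.09,-0.593,0,0,0.85, 0.09,-0.593,0,0,0.85, 0.09,-0.593,0,0,0.85, 0.09,-0.593,0,0,0.85]'
python3 - <<'E'
from h import *
t=snap("top"); W=cloud(t)
for u,v in((238,195),(263,188),(284,181)):
    w=W[v-12:v+13,u-12:u+13].reshape(-1,3); w=w[(w[:,2]>.045)&(w[:,2]<.08)]
    if len(w): print((u,v),len(w),w.mean(0).round(4),(RT.T@(w.mean(0)[:2]-Q)*1000).round(1))
go((.4463,-.173,.15),(.4463,-.173,.025))
E
```

```text
time_s: 15.5
position: [0.442, -0.1716, 0.1675]
orientation: [[-0.896, 0.444, -0.0], [0.444, 0.896, 0.0], [0.0, 0.0, -1.0]]
force: [0.9, -0.7, 0.9]
width: 0.848
gripper_force: 0.0
(238, 195) 128 [0.5683 0.2085 0.0623] [-51.3  94.1]
(263, 188) 135 [0.5897 0.1334 0.0628] [-52.9  16.1]
(284, 181) 125 [0.6115 0.0722 0.0619] [-50.  -48.8]
at [ 0.442  -0.1716  0.1676] F [ 0.1  0.1 -0.5] w 0.849 t 15.55
[ 0.4463 -0.173   0.15  ] -> [-0.0089  0.0013  0.0351]
[ 0.4463 -0.173   0.025 ] -> [-0.009   0.0012  0.2851]
```

```bash
python3 -m handwheel '[-0.009,0.001,0.1,0,0.85, -0.009,0.001,0.2,0,0.85, -0.009,0.001,0.26,0,0.85, -0.009,0.001,0.285,0,0.85, -0.009,0.001,0.285,0,0.85, -0.009,0.001,0.285,0,0.85]'; python3 -m handwheel '[0,0,0,0,0.4, 0,0,0,0,0.4, 0,0,0,0,0.4, 0,0,0,0,0.4, 0,0,0,0,0.4, 0,0,0,0,0.4, 0,0,-0.1,0,0.4, 0,0,-0.2,0,0.4, 0,0,-0.3,0,0.4, 0,0,-0.3,0,0.4, 0,0,-0.3,0,0.4]'
python3 - <<'E'
from h import *
s=tw(.045,0)
go((*s,.175),(*s,.035))
t=snap("top"); save(t,"pics/t2.png",(210,125,240,150),3.3)
E
```

```text
time_s: 16.15
position: [0.4463, -0.1738, 0.0255]
orientation: [[-0.896, 0.444, 0.0], [0.444, 0.896, -0.0], [-0.0, 0.0, -1.0]]
force: [0.3, -0.5, 0.4]
width: 0.847
gripper_force: 0.0
time_s: 17.25
position: [0.4455, -0.1743, 0.1763]
orientation: [[-0.895, 0.446, 0.002], [0.446, 0.895, -0.001], [-0.003, 0.0, -1.0]]
force: [-1.3, 0.4, -3.0]
width: 0.602
gripper_force: 63.7
at [ 0.4455 -0.1743  0.1763] F [-1.3  0.4 -3. ] w 0.602 t 17.25
[0.688  0.1467 0.175 ] -> [-0.148   0.7909  0.0031]
[0.688  0.1467 0.035 ] -> [-0.1473  0.7909  0.2831]
```

View pics/t2.png

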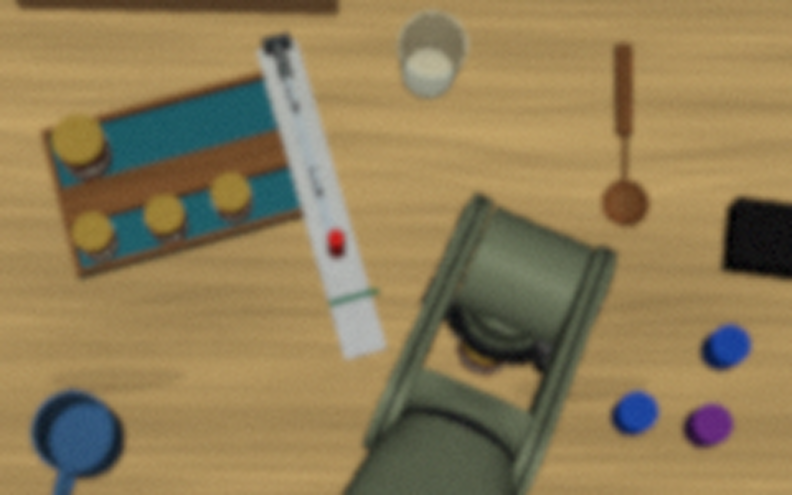

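The two small jars stand upright in the narrow row at crop pixels (164,215) and (231,192), and the large jar is held at (485,355). I'm carrying it to the wide row.

```bash
python3 -m handwheel '[-0.148,0.79,0,0,0.4, -0.148,0.79,0,0,0.4, -0.148,0.79,0,0,0.4, -0.148,0.79,0,0,0.4, -0.148,0.79,0,0,0.4, -0.148,0.79,0,0,0.4, -0.148,0.79,0,0,0.4, -0.148,0.79,0,0,0.4, -0.148,0.79,0,0,0.4, -0.148,0.79,0,0,0.4, -0.148,0.79,0,0,0.4, -0.148,0.79,0,0,0.4]'
python3 -m handwheel '[0,0,0,0,0.4, 0,0,0,0,0.4]'
python3 - <<'E'
from h import *
s=tw(.045,0)
go((*s,.06),(*s,.034))
E
```

```text
time_s: 18.5
position: [0.6868, 0.145, 0.1747]
orientation: [[-0.895, 0.447, -0.002], [0.447, 0.895, -0.001], [0.001, -0.001, -1.0]]
force: [-0.6, -0.6, -2.0]
width: 0.593
gripper_force: 64.0
time_s: 18.7
position: [0.6875, 0.1455, 0.1758]
orientation: [[-0.895, 0.447, 0.0], [0.447, 0.895, 0.0], [-0.0, 0.0, -1.0]]
force: [0.0, 0.5, -2.5]
width: 0.599
gripper_force: 64.0
at [0.6875 0.1455 0.1758] F [ 0.   0.5 -2.5] w 0.599 t 18.7
[0.688  0.1467 0.06  ] -> [2.000e-04 2.600e-03 2.316e-01]
[0.688  0.1467 0.034 ] -> [2.000e-04 2.600e-03 2.836e-01]
```

```bash
python3 -m handwheel '[0,0.002,0.1,0,0.4, 0,0.002,0.2,0,0.4, 0,0.002,0.25,0,0.4, 0,0.002,0.27,0,0.4, 0,0.002,0.278,0,0.4, 0,0.002,0.282,0,0.4, 0,0.002,0.284,0,0.4, 0,0.002,0.284,0,0.4]'; python3 -m handwheel '[0,0,0.002,0,0.4, 0,0,0.002,0,0.4]'
```

```text
time_s: 19.5
position: [0.6891, 0.1475, 0.035]
orientation: [[-0.895, 0.446, 0.003], [0.446, 0.895, 0.001], [-0.002, 0.002, -1.0]]
force: [0.2, -1.3, -1.3]
width: 0.594
gripper_force: 64.0
time_s: 19.7
position: [0.6892, 0.1475, 0.0348]
orientation: [[-0.895, 0.445, 0.003], [0.445, 0.895, 0.001], [-0.003, 0.002, -1.0]]
force: [-1.8, 0.3, 5.2]
width: 0.595
gripper_force: 64.8
```

```bash
python3 -m handwheel '[0,0,0,0,0.75, 0,0,0,0,0.75, 0,0,0,0,0.75, 0,0,0,0,0.75, 0,0,-0.1,0,0.75, 0,0,-0.2,0,0.75, 0,0,-0.28,0,0.75, 0,0,-0.28,0,0.75]'
python3 - <<'E'
from h import *
h=tw(-.125,-.137); m=tw(-.175,-.137); print(h,m)
go((*h,.175),(*h,.03))
R=np.array(arm.get_state()["orientation"]); print("roll",(np.arctan2(R[1,1],R[0,1])-TH)/2, arm.get_state()["joint_pos"])
E
```

```text
time_s: 20.5
position: [0.6918, 0.148, 0.1802]
orientation: [[-0.895, 0.446, 0.014], [0.446, 0.895, 0.003], [-0.011, 0.009, -1.0]]
force: [-0.2, -0.3, 0.2]
width: 0.749
gripper_force: 0.0
[ 0.5656499  -0.03412327] [ 0.51784629 -0.04877982]
at [0.6918 0.148  0.1802] F [-0.2 -0.3  0.2] w 0.749 t 20.5
[ 0.5656 -0.0341  0.175 ] -> [ 0.0636 -0.4385  0.0058]
[ 0.5656 -0.0341  0.03  ] -> [ 0.0668 -0.4411  0.2958]
roll 0.4057582246274732 [ 1.94464530e-01  5.53549364e-01  1.31203847e+00  9.47641412e-05
  1.26181095e+00 -9.14531236e-01]
```

```bash
python3 -m handwheel '[0.064,-0.438,0,0.406,0.6, 0.064,-0.438,0,0.406,0.6, 0.064,-0.438,0,0.406,0.6, 0.064,-0.438,0,0.406,0.6, 0.064,-0.438,0,0.406,0.6, 0.064,-0.438,0,0.406,0.6, 0.064,-0.438,0,0.406,0.6, 0.064,-0.438,0,0.406,0.6, 0.064,-0.438,0,0.406,0.6]'
python3 - <<'E'
from h import *
h=tw(-.125,-.137)
t=snap("top"); W=cloud(t)
for u,v in((238,195),(263,188),(284,181),(234,167),(258,163)):
    w=W[v-11:v+12,u-11:u+12].reshape(-1,3); w=w[(w[:,2]>.045)&(w[:,2]<.1)]
    if len(w): print((u,v),len(w),w.mean(0).round(4),(RT.T@(w.mean(0)[:2]-Q)*1000).round(1))
s=snap("scene"); save(s,"pics/s3.png",(290,120,160,130),5)
go((*h,.1),(*h,.03))
R=np.array(arm.get_state()["orientation"]); print("roll",(np.arctan2(R[1,1],R[0,1])-TH)/2)
E
```

```text
time_s: 21.4
position: [0.5622, -0.034, 0.1719]
orientation: [[-0.294, 0.956, -0.0], [0.956, 0.294, 0.0], [0.0, -0.0, -1.0]]
force: [0.7, 0.4, 0.1]
width: 0.6
gripper_force: 0.0
(238, 195) 125 [0.5685 0.2088 0.0623] [-51.   94.4]
(263, 188) 126 [0.5883 0.1361 0.0628] [-53.4  19.1]
(284, 181) 93 [0.6126 0.0764 0.0628] [-47.7 -45.1]
(234, 167) 228 [0.6584 0.2248 0.0739] [39.6 83.3]
(258, 163) 225 [0.6855 0.1455 0.0741] [42.3 -0.4]
at [ 0.5622 -0.034   0.172 ] F [-0.5 -0.2 -0.1] w 0.601 t 21.5
[ 0.5656 -0.0341  0.1   ] -> [-0.0023  0.0065  0.144 ]
[ 0.5656 -0.0341  0.03  ] -> [-0.0024  0.0065  0.284 ]
roll 0.0004891646547933726
```

View pics/s3.png

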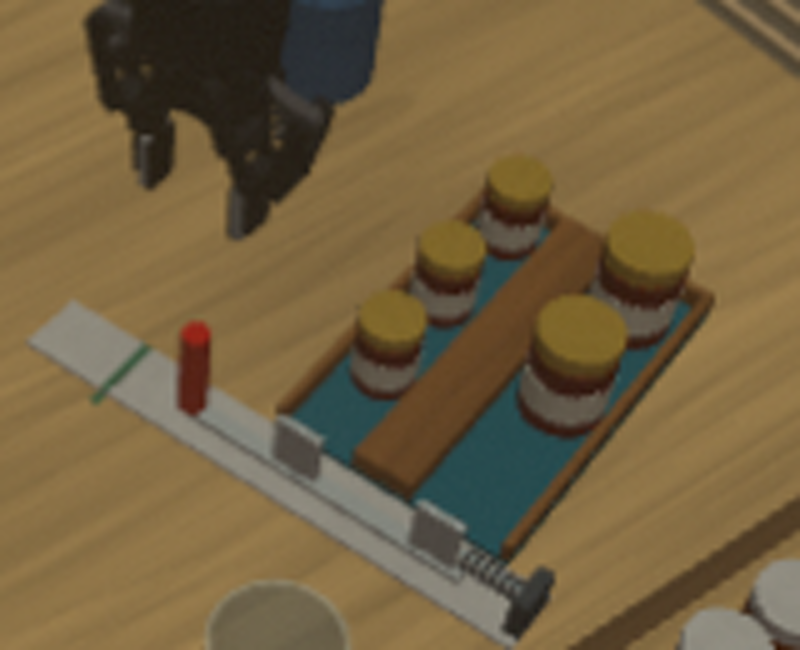

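All five jars stand upright in their own rows and the gate is shut (handle at crop pixel 195,370, green line at 120,375). Now for the handle.

```bash
python3 -m handwheel '[-0.002,0.0065,0.07,0,0.6, -0.002,0.0065,0.14,0,0.6, -0.002,0.0065,0.2,0,0.6, -0.002,0.0065,0.25,0,0.6, -0.002,0.0065,0.274,0,0.6, -0.002,0.0065,0.274,0,0.6, -0.002,0.0065,0.274,0,0.6]'; python3 -m handwheel '[0,0,0,0,0, 0,0,0,0,0, 0,0,0,0,0, 0,0,0,0,0, 0,0,0,0,0, 0,0,0,0,0, 0,0,0,0,0, 0,0,0,0,0]'
python3 - <<'E'
from h import *
m=tw(-.175,-.137)
go((*m,.035))
E
```

```text
time_s: 22.2
position: [0.5663, -0.0344, 0.0361]
orientation: [[-0.293, 0.956, 0.002], [0.956, 0.293, -0.0], [-0.001, 0.001, -1.0]]
force: [0.8, 0.8, 0.3]
width: 0.602
gripper_force: 0.0
time_s: 23.0
position: [0.5658, -0.0347, 0.0366]
orientation: [[-0.293, 0.956, 0.002], [0.956, 0.293, -0.0], [-0.001, 0.001, -1.0]]
force: [-1.5, -0.5, 5.2]
width: 0.195
gripper_force: 58.3
at [ 0.5658 -0.0347  0.0366] F [-1.5 -0.5  5.2] w 0.195 t 23.0
[ 0.5178 -0.0488  0.035 ] -> [ 0.0011 -0.1     0.0031]
```

```bash
python3 -m handwheel '[0,-0.02,0,0,0, 0,-0.04,0,0,0, 0,-0.06,0,0,0, 0,-0.08,0,0,0, 0,-0.1,0,0,0, 0,-0.1,0,0,0, 0,-0.1,0,0,0, 0,-0.1,0,0,0]'
python3 - <<'E'
from h import *
m=tw(-.175,-.137)
go((*m,.035))
s=snap("scene"); save(s,"pics/s4.png",(270,140,160,120),5)
p=np.array(arm.get_state()["position"])[:2]; print((RT.T@(p-Q)*1000).round(1))
H,S,V=cv2.split(cv2.cvtColor(s["img"],cv2.COLOR_BGR2HSV))
W=cloud(s)
for n,m in(("red",((H<6)|(H>174))&(S>150)),("green",(H>45)&(H<80)&(S>70))):
    m[:150]=0;m[240:]=0;m[:,:280]=0;m[:,360:]=0
    v,u=np.nonzero(m)
    w=W[v,u]; print(n,len(u),u.min(),u.max(),v.min(),v.max(),np.nanmedian(w,0).round(4),(RT.T@(np.nanmedian(w,0)[:2]-Q)*1000).round(1))
E
```

```text
time_s: 23.8
position: [0.5211, -0.0483, 0.0367]
orientation: [[-0.292, 0.956, 0.008], [0.957, 0.292, 0.001], [-0.001, 0.008, -1.0]]
force: [7.7, 6.3, 1.3]
width: 0.19
gripper_force: 59.2
at [ 0.5211 -0.0483  0.0367] F [7.7 6.3 1.3] w 0.19 t 23.8
[ 0.5178 -0.0488  0.035 ] -> [ 0.001  -0.0065  0.0033]
[-171.7 -137.5]
red 14 313 316 177 192 [ 0.5241 -0.0538  0.0749] [-170.5 -143.6]
green 3 309 313 195 199 [ 0.5243 -0.0629  0.0047] [-173.  -152.4]
```

View pics/s4.png

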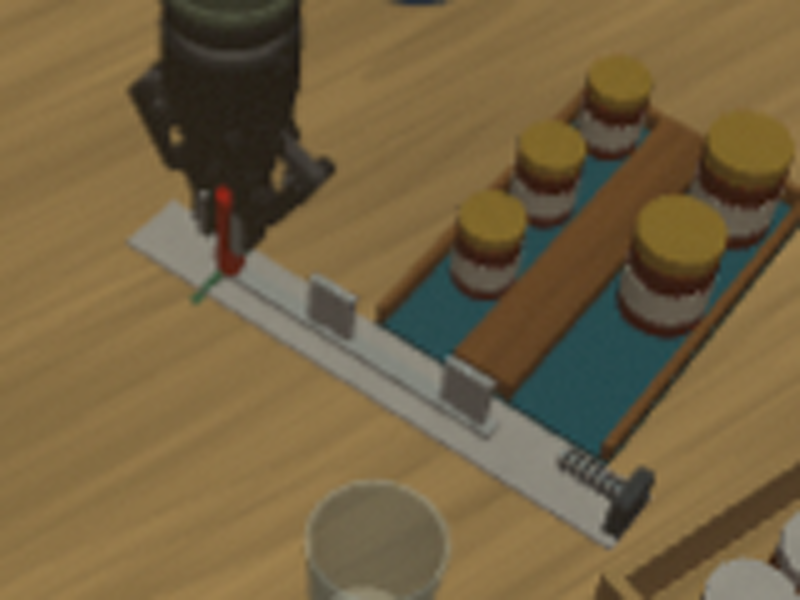

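The handle is just short of the green line (post foot at crop pixel 232,268, line at about 207,287). About 3 mm more is needed.

```bash
python3 -m handwheel '[0.002,-0.007,0,0,0, 0.002,-0.007,0,0,0, 0.002,-0.007,0,0,0, 0.002,-0.007,0,0,0, 0.002,-0.007,0,0,0]'
python3 - <<'E'
from h import *
s=arm.get_state()
p=np.array(s["position"]); print((RT.T@(p[:2]-Q)*1000).round(1),(RT.T@np.array(s["force"])[:2]).round(1))
R=np.array(s["orientation"]); g=p-R[:,2]*.015; print("grasp pt",(RT.T@(g[:2]-Q)*1000).round(1))
from plant import arm as a
s=snap("scene"); save(s,"pics/s5.png",(290,160,60,45),12)
E
```

```text
time_s: 24.35
position: [0.5183, -0.0491, 0.0367]
orientation: [[-0.292, 0.956, 0.01], [0.956, 0.292, -0.0], [-0.003, 0.01, -1.0]]
force: [8.8, 2.7, -0.0]
width: 0.193
gripper_force: 59.2
[-174.6 -137.5] [ 9.2 -0. ]
grasp pt [-174.8 -137.4]
```

View pics/s5.png

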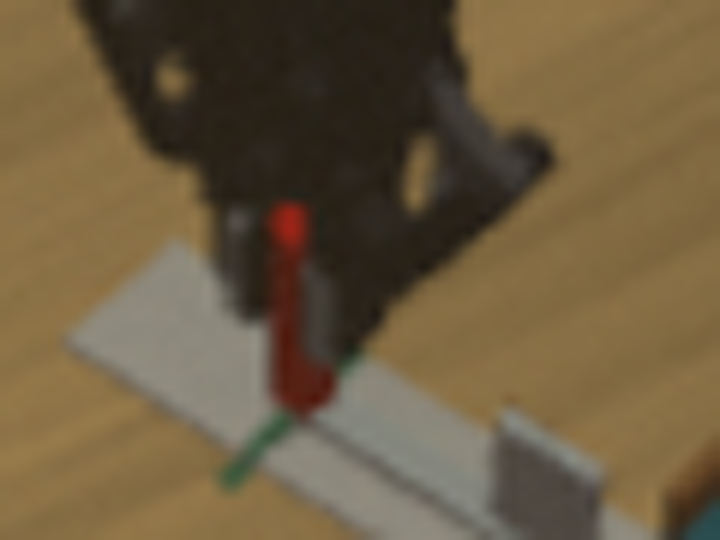

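The handle stands over the green line (crop foot about 302,395; line from 230,480 to 355,360). Measured travel is 49.7 mm and the hold is steady, so I'm handing in.

```bash
python3 -m handwheel '[0,0,0,0,0, 0,0,0,0,0, 0,0,0,0,0]' && python3 -c "
from plant import arm
print(arm.finish_job())"
```

```text
time_s: 24.7
position: [0.5183, -0.0491, 0.0367]
orientation: [[-0.292, 0.956, 0.01], [0.956, 0.292, -0.0], [-0.003, 0.01, -1.0]]
force: [9.0, 3.1, -0.6]
width: 0.192
gripper_force: 59.2
the job is handed in; nothing more can be done
None
```

Job handed in at 24.7 s: all three stray jars stand upright in their own rows, and the arm is holding the gate handle over the green line, about 50 mm out; no verdict came back at hand-in.

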